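# Uncover and hold the hidden bolt head behind the bracket

### The arm

A 6-joint arm with a two-finger parallel gripper is mounted at the origin on a cart in front of the work surface, level with it; the furniture and walls round the work are solid. World frame = base frame: x ahead of the robot, y to its left, z up, the work surface at z = 0. Lengths are in m, angles in rad, forces in N, time in s.
With the tool pointing down it reaches from about 0.25 to 0.725 m from the base axis. Payload 4 kg.
Tool frame: the origin (TCP) lies where the fingers leave the gripper's body, on its centre line; the fingertips stand 73 mm ahead of it and the grasp point (between the pads) lies 54 mm ahead of it (arm.tip_reach is the distance from the TCP to the fingertips, in m); x points along the fingers, z is the direction in which the jaws open and shut, and the axes are right-handed (so a half turn about x gives the same grasp; the last joint's range is limited). The gripper opens to 85 mm and grips with 20 to 120 N. Pads are 22 mm wide; open, the fingers measure 114 mm over their backs; the gripper's body (76 mm by 85 mm) begins 54 mm behind the grasp point. The pads swing forward as they close: fully open they stand 13 mm farther back than shut.
Start: joints at [-1.13, 0.241, 0.005, 1.335, 0, 1.571], TCP at [0.213, -0.452, 0.304] pointing down, gripper open.
Joint ranges: [-2.72, 2.72], [-1.05, 1.87], [-1.09, 1.28], [-1.99, 2.15], [-1.42, 1.44], [-3.14, 3.14]. Speed limits (rad/s): [2.79, 2.79, 3.14, 3.14, 3.14, 3.14].

### API

Orientations are given as a 3x3 rotation matrix whose columns are the frame's x, y, z axes.
In Python, from bench import arm gives the robot as it stands.
- The arm moves only by the shell command python3 -m inch 'ROWS' [FORCE]. ROWS is JSON, a list of rows, each a list of 7 numbers: the turn, a rotation vector about the tool's x, y, z in units of 10 degrees (1.0 is 10 degrees), then the shift along the tool's x, y, z in units of 30 mm (1.0 is 30 mm), then the finger opening in mm, from 0 to 85.4. A call has 1 to 8 rows; each row is the pose to reach, as a shift and turn from the pose commanded when the call began, along the tool's axes at that moment; what a row does not reach only later rows make up. A row lasts 1/8 s, in which the tool goes at most 62.5 mm and 10.7 degrees, less where a joint would pass 70% of its speed; a pose out of reach is approached as far as the arm can. A call with a gripper value outside its range is refused whole. The fingers move at their own pace and stop on an object; FORCE is the grip in N (left out, the last holds). Time passes only in rows, so rows that repeat a pose let the fingers close. It gives the time, the measured TCP pose, the force and the opening at its end, in the units of the state.
- arm.read_state(): the state, without advancing time (a new reading comes with each control period).
- arm.camera(name): name is "side" or "top" or "wrist"; returns the picture (400x640x3 uint8, red, green, blue); there is no depth.
- arm.camera_model(name): a dict with "camera_matrix" (3x3 intrinsics, pixels), "eye" and "rotation" of the camera in the world. Camera axes: x right, y up, looking along -z (the intrinsics and any distortion apply to the point x, -y, -z); pixel columns grow to the right and rows downward; lengths in m; the calibration is good to about 2 mm. The wrist camera is an equidistant fisheye: a pixel r from the principal point sees the ray r / f radians off the axis. A picture is of the moment at which its call begins: read the wrist's pose just before it. camera_model takes no time and is no camera call; for the wrist camera it gives the pose at the moment of the call.
- arm.job_done(): hands the job in, once; it reports no verdict.
The state is a dict: "t": time; "joints": joint angles; "qd": joint speeds; "joint_torque": joint torques, N m; "tool_pos": TCP position; "tool_rot": TCP orientation; "wrist_force": force on the tool from outside, world axes, zero at the start; "ft_torque": the same for the moment, N m; "grip_width": finger opening in m.
Only numpy, scipy, OpenCV 4.12 (cv2) and the standard library are available. Lean on these libraries where they do the work, as an engineer would, in place of code of your own. Each camera call takes 0.05 s, during which the arm holds its last target.

### The job

Tip the lid of the grey bolt housing up on one of its edges, lift it off by its black handle and lay it gently, flat and handle up, on the wooden board to the right of the housing. Then reach down into the narrow gap behind the front bracket, grip the hidden hexagonal bolt head, turn it back until the drooping spanner on the front nut stands level, and hold it there against the spanner's weight: the program finishes while still gripping the head. Do not touch the spanner, and leave the other things where they stand.

Things in the scene. Friction and masses are not known exactly. Their poses are not given: they have to be found in the camera images.
- board: Fixed plywood board on which housing and lid stand, 382 x 505 x 42 mm (x, y, z); its top is 42 mm above z = 0. Origin: centre of its underside. Clutter lies along its front; the part to the right of the housing, at the back, is clear.
- housing: Fixed grey open-topped housing on a dark base plate (12 mm thick, x -72 to +48, y +-86 mm). Origin on the board under the middle of the gap; x from front bracket to rear wall, y left, z up. Inner gap x -26 to +26, y +-74 mm; rim of all walls 92 mm above the board, outside 67 x 162 mm, bracket 168 mm wide. A 38 mm round bush runs along the bolt's axis from the bracket to x = -12.
- lid: Loose aluminium lid, 0.11 to 0.21 kg, seated on the rim, axes along the housing's. Plate 72 x 168 x 4 mm; below it a 6 mm deep plug, 46 x 142 mm, sits in the opening with 3 mm play all round. Origin: centre of the plug's underside (86 mm above the board when seated; at board height when laid down), z up.
- lid_grip (a point): Centre of the lid's black handle bar: 52 mm long along the lid's x, 12 mm thick along y, 16 mm high; it lies 36 mm above the lid's origin, with its underside 18 mm above the plate's top, on two thin posts.
- lid_near (a point): Middle of the lid plate's front lower edge (lid x = -36 mm, 6 mm above the lid's origin); 92 mm above the board when seated.
- lid_far (a point): The same for the rear edge (lid x = +36 mm).
- lid_left (a point): The same for the left end (lid y = +84 mm).
- lid_right (a point): The same for the right end (lid y = -84 mm).
- bolt_head (a point): Steel hexagon head behind the bracket, hidden under the lid: 30 mm across flats, 20 mm long. Origin: its centre on the bolt's axis, mid-gap straight above the housing's origin, 66 mm above the board, 26 mm below the rim. x is the bolt's axis; y is square to two opposite flats, upright when the spanner is level. 16 mm free to the rear wall, 59 mm to either side wall, 37 mm below.
- bolt (a joint): Turn of bolt, head, nut and spanner together (rad), right-handed about the housing's x: 0 with the spanner level and two flats of the head upright; -0.20 at the start (spanner drooping at its stop); positive lifts its free end. Turns freely up to 0.6; the spanner's weight (about 0.05 N m) pulls it back to -0.20 unless held.
- spanner_end (a point): Centre of the free end (24 mm round) of the flat steel spanner, not to be touched: 148 mm long, 9 mm thick, seated on the 30 mm nut in front of the bracket and turning with bolt and head. The free end points to the housing's +y (left), 112 mm from the bolt's axis; the spanner lies 44 mm in front of the head's centre.
- date_stamp: Bystander: black and red hand stamp, 34 x 34 x 70 mm, standing loose on the tray floor near the rows of cans. Origin: centre of its underside.
- ferrule_cap: Bystander: round steel cap, 50 mm, 10 mm high, lying loose on the tray floor near the rows of cans. Origin: centre of its underside.

How it is judged:
On the way, in this order (a step that is already met when the one before it is completed fails the run):
1. the lid is tipped up (by more than 0.12 rad, 7 degrees) while one of its edges is still at the rim (within 10 mm) (angle between lid's own z axis and vertical above 0.12 rad and height (world z) of any of lid_near, lid_far, lid_left, lid_right below 0.144 m and height (world z) of lid above 0.112 m), for 0.1 s.
2. the lid lies flat on the board, handle up, to the right of the housing, and is let go (height (world z) of lid between 0.036 and 0.054 m and angle between lid's own z axis and vertical below 0.1 rad and contact force between the fingers and lid below 0.1 N and y of lid in the frame of housing below -0.08 m), for 0.3 s.
At the end, for the whole second after the job is handed in: Fingers grip the bolt head (over 8 N, grasp point within 25 mm of its centre), bolt and spanner still and within 0.08 rad of level, nothing touching the spanner; lid let go, flat on the board, handle up, its centre over 80 mm to the right of the housing's (all of step 2 and value of joint bolt between -0.08 and 0.08 rad and velocity of joint bolt between -0.08 and 0.08 rad/s and contact force between the fingers and bolt above 8 N and distance between the grasp point and bolt_head below 0.025 m and contact force between anything else and bolt_c3 below 0.5 N and contact force between anything else and bolt_c4 below 0.5 N and contact force between anything else and bolt_c5 below 0.5 N); the arm keeps its last pose, push and grip.
It fails at once if the lid is dropped (falls faster than 0.6 m/s out of the fingers) (contact force between the fingers and lid below 0.1 N and linear speed of lid above 0.6 m/s).
It fails at once if something touches the spanner (more than 2 N) (contact force between anything else and bolt_c3 above 2 N or contact force between anything else and bolt_c4 above 2 N or contact force between anything else and bolt_c5 above 2 N).
It fails at once if a loose bystander is moved by more than 30 mm (distance of any of date_stamp, ferrule_cap from where it was at the start of the episode above 0.03 m).
It also fails if it takes over 64 s, if anything falls off the work surface, if the arm or the gripper's body presses on something with over 40 N, if the wrist force passes 120 N, or if a joint passes its speed limit or range.

## Working session

There is one attempt and no reset: what is moved stays moved. The work goes in short steps, Python scripts to look and compute and a shell command to move; the robot and the scene stay as the last step left them, time stands still between calls to the robot, and variables do not carry over. Pictures are saved under pics/ and viewed, and the job is handed in when it is done.

```bash
ls; mkdir -p pics
python3 - <<'E'
from bench import arm
import cv2
s=arm.read_state(); print(s)
for n in ["side","top","wrist"]:
    m=arm.camera_model(n); print(n,m)
    cv2.imwrite(f"pics/a_{n}.png",arm.camera(n)[:,:,::-1])
E
```

```text
pics
{'t': 0.0, 'joints': array([-1.13000427e+00,  2.41458027e-01,  3.69220597e-03,  1.33515063e+00,
       -1.52607741e-05,  1.57079158e+00]), 'qd': array([-1.52025751e-03,  1.64508566e-03,  5.62473671e-04, -1.11686257e-03,
        4.33001972e-04, -9.00000405e-05]), 'joint_torque': array([ 4.23001529e-04, -3.72318506e+01,  2.52407098e+01,  1.69969734e-02,
        2.16694119e-06, -2.09886551e-06]), 'tool_pos': array([ 0.21312227, -0.45177921,  0.30297804]), 'tool_rot': array([[-9.18366061e-04,  9.04411970e-01,  4.26659285e-01],
       [ 1.91095979e-03,  4.26660273e-01, -9.04409951e-01],
       [-9.99997752e-01, -1.52506672e-05, -2.12012522e-03]]), 'wrist_force': array([ 0.20216623,  0.33247034, -0.26993685]), 'ft_torque': array([ 0.01932853, -0.05296798,  0.00758851]), 'grip_width': 0.08585241508767172}
side {'camera_matrix': array([[509.12562542,   0.        , 317.29720708],
       [  0.        , 509.12562542, 182.87160162],
       [  0.        ,   0.        ,   1.        ]]), 'eye': array([0.21524649, 1.19047849, 0.67523863]), 'rotation': array([[-0.95704536,  0.10942008, -0.268498
[... 181 characters left out ...]
  [  0.        , 407.27915949, 201.1678571 ],
       [  0.        ,   0.        ,   1.        ]]), 'eye': array([0.43328818, 0.01569503, 0.98439089]), 'rotation': array([[-0.01253977,  0.98337377, -0.18115953],
       [-0.99989668, -0.01105861,  0.00918373],
       [ 0.00702767,  0.18125597,  0.98341084]])}
wrist {'camera_matrix': array([[309.70691629,   0.        , 324.49494063],
       [  0.        , 309.70691629, 202.87090488],
       [  0.        ,   0.        ,   1.        ]]), 'eye': array([ 0.28918974, -0.4151499 ,  0.37373832]), 'rotation': array([[ 0.42653364,  0.85396858,  0.29800455],
       [-0.9044698 ,  0.40339183,  0.13859803],
       [-0.00185424, -0.32865284,  0.94444898]])}
```

View pics/a_top.png

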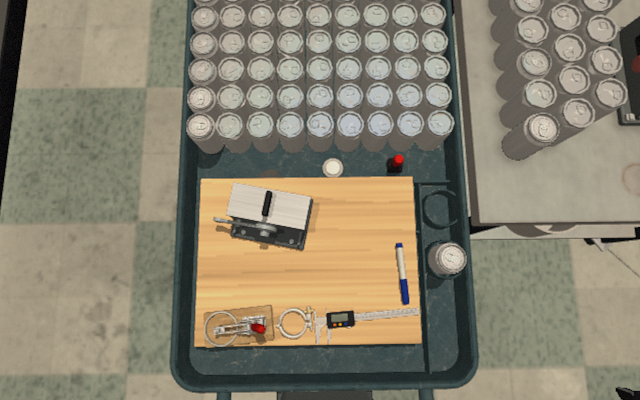

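View pics/a_side.png

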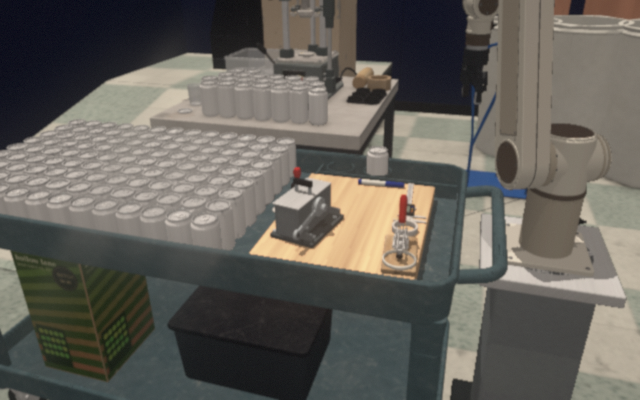

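View pics/a_wrist.png

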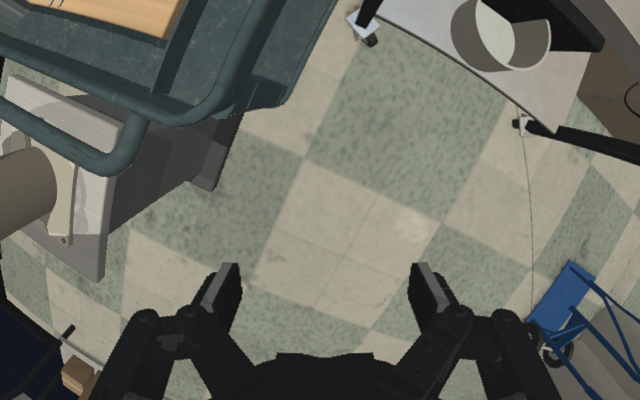

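```bash
cat > h.py <<'E'
import numpy as np,cv2
from bench import arm
def ray(m,u,v):
    K=m["camera_matrix"];d=np.array([(u-K[0,2])/K[0,0],-(v-K[1,2])/K[1,1],-1.]);return m["rotation"]@d
def onz(m,u,v,z):
    d=ray(m,u,v);e=m["eye"];return e+d*(z-e[2])/d[2]
def proj(m,p):
    c=m["rotation"].T@(np.asarray(p)-m["eye"]);K=m["camera_matrix"]
    return np.array([K[0,2]+K[0,0]*c[0]/-c[2],K[1,2]+K[1,1]*-c[1]/-c[2]])
def crop(name,img,x0,y0,x1,y1,f):
    cv2.imwrite(name,cv2.resize(img[y0:y1,x0:x1],None,fx=f,fy=f,interpolation=cv2.INTER_CUBIC))
E
python3 - <<'E'
from h import *
a=cv2.imread("pics/a_top.png");crop("pics/b_top.png",a,205,165,325,255,6)
a=cv2.imread("pics/a_side.png");crop("pics/b_side.png",a,260,160,360,250,6)
E
```

```text
(no output)
```

View pics/b_top.png

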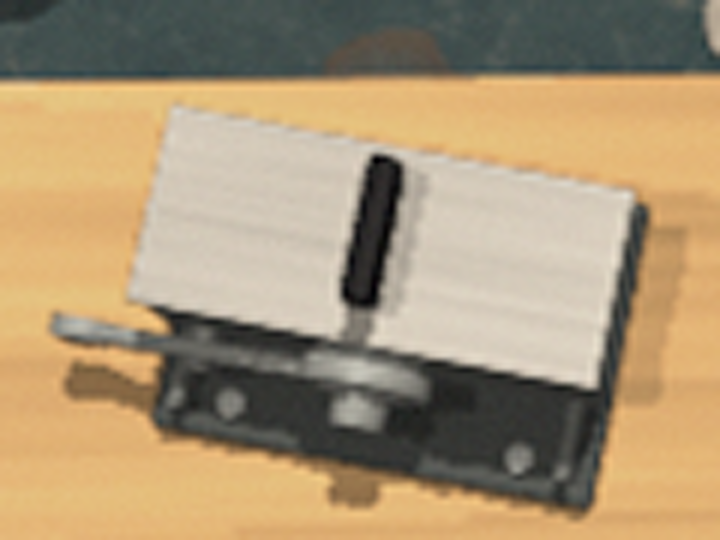

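View pics/b_side.png

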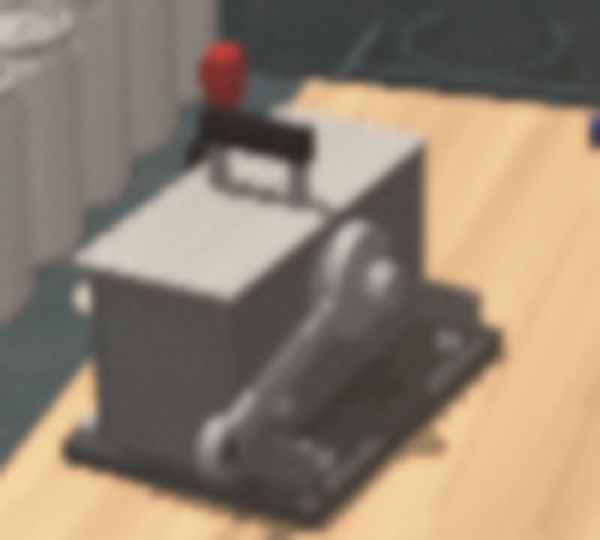

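Run:
```python
from h import *
m=arm.camera_model("top")
img=cv2.imread("pics/a_top.png")[165:255,205:325].astype(int)
hsv=cv2.cvtColor(img.astype(np.uint8),cv2.COLOR_BGR2HSV)
mask=((hsv[...,1]<45)&(hsv[...,2]>150)).astype(np.uint8)
mask=cv2.morphologyEx(mask,cv2.MORPH_OPEN,np.ones((5,5)))
c=max(cv2.findContours(mask,0,1)[0],key=cv2.contourArea)
print(cv2.boxPoints(cv2.minAreaRect(c))+[205,165])
px=np.array([[177,104],[640,190],[598,389],[129,300]])
px=(px+.5)/6-.5+[205,165]; print(px)
P=np.array([onz(m,u,v,.138) for u,v in px]); print(P)
print(np.linalg.norm(np.diff(P,axis=0),axis=1))
cen=P.mean(0); xa=(P[0]+P[1]-P[2]-P[3]); ya=P[0]+P[3]-P[1]-P[2]
yaw1=np.arctan2(xa[1],xa[0]);yaw2=np.arctan2(-ya[0],ya[1]);print(cen,yaw1,yaw2)
h=np.array([[385,155],[360,305]]);h=(h+.5)/6-.5+[205,165]
H=np.array([onz(m,u,v,.172) for u,v in h]);print(H,H.mean(0))
# side view check
s=arm.camera_model("side")
q=np.array([[80,260],[425,145],[230,298]]);q=(q+.5)/6-.5+[260,160]
for u,v in q: print(onz(s,u,v,.138))
```

```text
[[266.0196991  222.14660263]
 [272.22538757 189.56674385]
 [310.18162537 196.79650497]
 [303.97593689 229.37636566]]
[[234.08333333 181.91666667]
 [311.25       196.25      ]
 [304.25       229.41666667]
 [226.08333333 214.58333333]]
[[0.63295005 0.19224701 0.138     ]
 [0.60002695 0.02828598 0.138     ]
 [0.52968618 0.04346303 0.138     ]
 [0.56284079 0.20716419 0.138     ]]
[0.16723382 0.07195948 0.16702484]
[0.58137599 0.11779005 0.138     ] -0.21107825617738912 -0.19899516906114634
[[0.60639987 0.1142085  0.172     ]
 [0.55505151 0.12203974 0.172     ]] [0.58072569 0.11812412 0.172     ]
[0.63139406 0.19827509 0.138     ]
[0.53000574 0.05808341 0.138     ]
[0.56423872 0.21314481 0.138     ]
```

```bash
cat >> h.py <<'E'
from scipy.spatial.transform import Rotation as Ro
HC=np.array([.581,.118,.042]);YAW=-.205
def hx(): return np.array([np.cos(YAW),np.sin(YAW),0])
def hy(): return np.array([-np.sin(YAW),np.cos(YAW),0])
def hp(x,y,z): return HC+x*hx()+y*hy()+np.array([0,0,z])
def toolrot(sgn=-1,roll=0.):
    # tool x down, z = sgn*housing y ; roll = rotation about housing x
    X=np.array([0,0,-1.]);Z=sgn*hy();Y=np.cross(Z,X)
    return Ro.from_rotvec(roll*hx()).as_matrix()@np.stack([X,Y,Z],1)
def plan(p,R=None,off=.054,show=True):
    """grasp point target p -> row"""
    s=arm.read_state();R0=s["tool_rot"]
    if R is None:R=R0
    tcp=np.asarray(p)-off*0+(-R[:,0]*off)
    t=Ro.from_matrix(R0.T@R).as_rotvec(degrees=True)/10
    d=R0.T@(tcp-s["tool_pos"])/.03
    print("turn",t.round(2),"shift",d.round(2),"joints",s["joints"].round(2))
E
python3 - <<'E'
from h import *
for s in(-1,1): plan(hp(0,0,.122+.08),toolrot(s))
E
```

```text
turn [ 3.7  -0.01  0.  ] shift [  0.19  19.19 -11.95] joints [-1.13  0.24  0.    1.34  0.    1.57]
turn [-1.43e+01 -0.00e+00 -1.00e-02] shift [  0.19  19.19 -11.95] joints [-1.13  0.24  0.    1.34  0.    1.57]
```

```bash
python3 -m inch '[[0,0,0,0,1.7,-1.06,85],[0,0,0,0,3.4,-2.12,60],[0,0,0,0,5.1,-3.18,60],[0,0,0,0,6.8,-4.24,60],[0,0,0,0,8.5,-5.3,60],[0,0,0,0,10.2,-6.36,60],[0,0,0,0,11.9,-7.42,60],[0,0,0,0,13.6,-8.48,60]]'
python3 - <<'E'
from h import *
for s in(-1,1): plan(hp(0,0,.122+.08),toolrot(s))
E
```

```text
t: 1.15
tool_pos: [0.4745, -0.0462, 0.3038]
tool_rot: [[0.0, 0.904, 0.427], [-0.0, 0.427, -0.904], [-1.0, -0.0, 0.0]]
wrist_force: [1.4, -0.7, -0.5]
grip_width: 0.0599
turn [3.7 0.  0. ] shift [ 0.19  5.55 -3.43] joints [-0.1   0.19 -0.05  1.32 -0.    2.6 ]
turn [-14.3  -0.    0. ] shift [ 0.19  5.55 -3.43] joints [-0.1   0.19 -0.05  1.32 -0.    2.6 ]
```

```bash
python3 -m inch '[[-1,0,0,0,0.7,-0.43,60],[-2,0,0,0,1.4,-0.86,60],[-3,0,0,0,2.1,-1.3,60],[-4,0,0,0,2.8,-1.7,60],[-5,0,0,0,3.5,-2.15,60],[-6,0,0,0,4.2,-2.6,60],[-7,0,0,0,4.9,-3.0,60],[-8,0,0,0,5.55,-3.43,60]]'
python3 - <<'E'
from h import *
plan(hp(0,0,.122+.08),toolrot(1))
E
```

```text
t: 2.15
tool_pos: [0.5807, 0.1167, 0.3033]
tool_rot: [[-0.001, -0.269, 0.963], [-0.0, 0.963, 0.269], [-1.0, 0.0, -0.001]]
wrist_force: [0.5, 0.5, -0.1]
grip_width: 0.0603
turn [-6.27 -0.01 -0.  ] shift [0.18 0.04 0.02] joints [ 0.2   0.43  0.27  1.41 -0.    1.5 ]
```

```bash
python3 -m inch '[[-1,0,0,0,0,0,60],[-2,0,0,0,0,0,60],[-3,0,0,0,0,0,60],[-4,0,0,0.4,0,0,60],[-5,0,0,0.8,0,0,60],[-6.0,0,0,1.2,0,0,60],[-6.27,0,0,1.4,0.04,0.02,60],[-6.27,0,0,1.4,0.04,0.02,60]]'
python3 - <<'E'
from h import *
plan(hp(0,0,.122),toolrot(1))
cv2.imwrite("pics/c_wrist.png",arm.camera("wrist")[:,:,::-1])
t=arm.camera("top")[:,:,::-1];crop("pics/c_top.png",t,205,145,325,255,6)
E
```

```text
t: 3.15
tool_pos: [0.5802, 0.1173, 0.2608]
tool_rot: [[-0.002, -0.978, 0.209], [-0.0, 0.209, 0.978], [-1.0, 0.002, -0.001]]
wrist_force: [0.2, -0.4, -0.6]
grip_width: 0.06
turn [-0.03 -0.01 -0.01] shift [ 1.43 -0.02  0.03] joints [0.2  0.45 0.19 1.31 0.   0.41]
```

View pics/c_wrist.png

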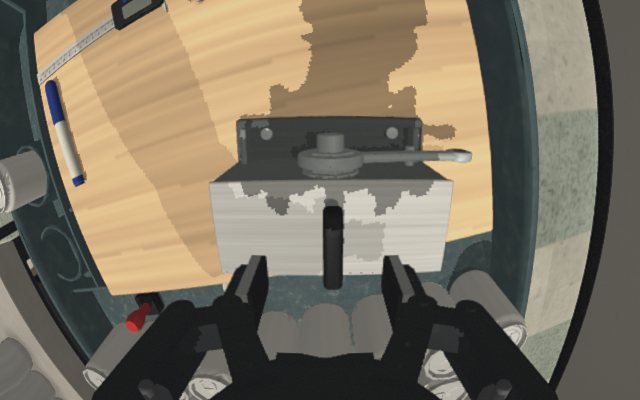

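```bash
cat >> h.py <<'E'
def wray(m,u,v):
    K=m["camera_matrix"];x=(u-K[0,2])/K[0,0];y=(v-K[1,2])/K[1,1];r=np.hypot(x,y)+1e-9
    d=np.array([np.sin(r)*x/r,-np.sin(r)*y/r,-np.cos(r)]);return m["rotation"]@d
def wonz(m,u,v,z):
    d=wray(m,u,v);e=m["eye"];return e+d*(z-e[2])/d[2]
def hl(p): q=p-HC; return np.array([q@hx(),q@hy(),q[2]]).round(4)
E
python3 - <<'E'
from h import *
m=arm.camera_model("wrist")
for u,v in [(209,182),(453,180),(437,275),(216,276)]: print(hl(wonz(m,u,v,.138)))
for u,v in [(333,206),(333,290)]: print(hl(wonz(m,u,v,.172)))
E
```

```text
[-0.0338 -0.0789  0.096 ]
[-0.0344  0.0884  0.096 ]
[0.0416 0.0868 0.096 ]
[ 0.0413 -0.0847  0.096 ]
[-0.0282  0.0046  0.13  ]
[0.0278 0.0049 0.13  ]
```

View pics/c_top.png

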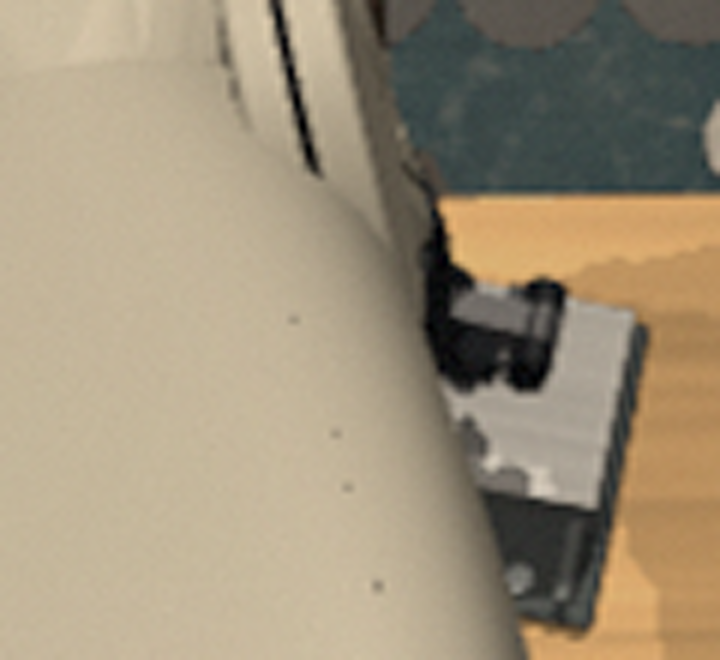

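```bash
sed -i 's/^HC=.*/HC=np.array([.5817,.1214,.042]);YAW=-.205/' h.py
python3 -m inch '[[0,0,0,0.7,0,0.12,40],[0,0,0,1.4,0,0.12,40],[0,0,0,1.4,0,0.12,40]]'
python3 - <<'E'
from h import *
plan(hp(0,0,.122),toolrot(1))
cv2.imwrite("pics/d_wrist.png",arm.camera("wrist")[:,:,::-1])
E
```

```text
t: 3.62
tool_pos: [0.5805, 0.1207, 0.2185]
tool_rot: [[-0.003, -0.978, 0.209], [-0.001, 0.209, 0.978], [-1.0, 0.003, -0.001]]
wrist_force: [-1.1, -0.0, -0.1]
grip_width: 0.04
turn [-0.03 -0.01 -0.02] shift [ 0.02 -0.03  0.03] joints [ 0.21  0.47  0.12  1.22 -0.    0.42]
```

View pics/d_wrist.png

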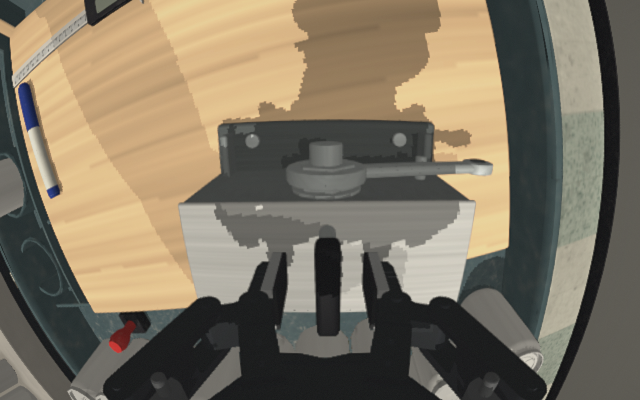

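```bash
python3 -m inch '[[0,0,0,0,0,0.03,0],[0,0,0,0,0,0.03,0],[0,0,0,0,0,0.03,0],[0,0,0,0,0,0.03,0],[0,0,0,0,0,0.03,0]]' 50
```

```text
t: 4.3
tool_pos: [0.5824, 0.1219, 0.2214]
tool_rot: [[0.003, -0.978, 0.209], [0.001, 0.209, 0.978], [-1.0, -0.003, 0.001]]
wrist_force: [0.6, 0.3, 5.3]
grip_width: 0.011
```

```bash
python3 -m inch '[[0,0,0,-0.08,0,0,0],[0,-0.27,0,-0.21,0,-0.14,0],[0,-0.54,0,-0.34,0,-0.28,0],[0,-0.82,0,-0.47,0,-0.43,0],[0,-1.09,0,-0.58,0,-0.58,0],[0,-1.09,0,-0.58,0,-0.58,0],[0,-1.09,0,-0.58,0,-0.58,0]]' 60;  python3 - <<'E'
from h import *
cv2.imwrite("pics/e_wrist.png",arm.camera("wrist")[:,:,::-1])
t=arm.camera("side")[:,:,::-1];crop("pics/e_side.png",t,240,120,380,250,5)
E
```

```text
t: 5.18
tool_pos: [0.5778, 0.1048, 0.2367]
tool_rot: [[0.038, -0.978, 0.205], [0.184, 0.209, 0.96], [-0.982, 0.001, 0.188]]
wrist_force: [0.1, -0.7, -2.3]
grip_width: 0.0106
```

View pics/e_wrist.png

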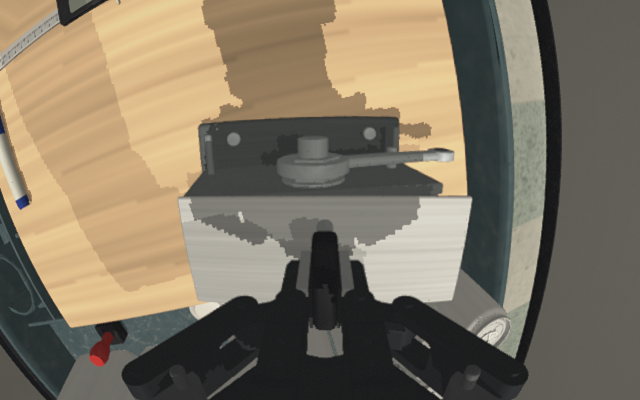

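View pics/e_side.png

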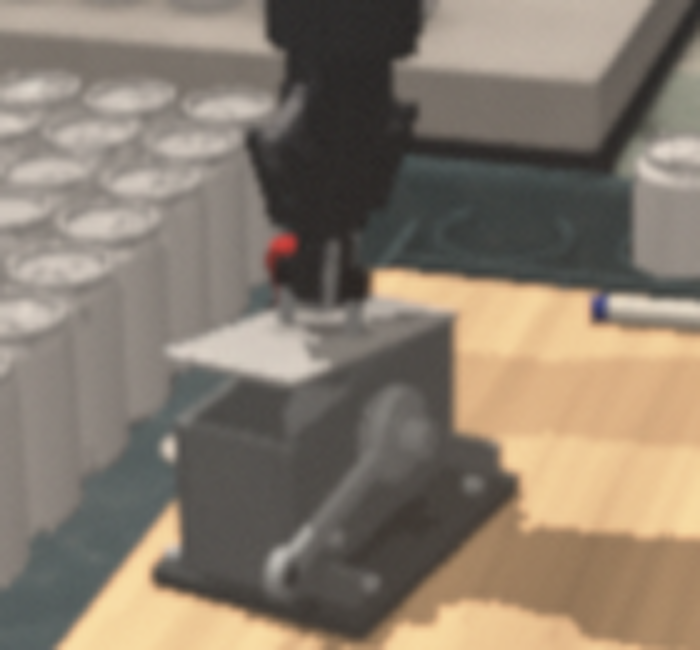

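Run:
```python
from h import *
s=arm.read_state();R0=s["tool_rot"]
p0=s["tool_pos"]
for p,r in [(p0+[0,0,.06],.19),(hp(.005,-.09,.258),.0),(hp(.01,-.19,.258),0),(hp(.01,-.19,.16),0)]:
    R=toolrot(1,r);print(p.round(3),(Ro.from_matrix(R0.T@R).as_rotvec(degrees=True)/10).round(2),(R0.T@(p-p0)/.03).round(2))
# clear area check in top picture
m=arm.camera_model("top");
a=cv2.imread("pics/a_top.png")
for dx in(-.036,.036):
  for dy in(-.084,.084): print(proj(m,hp(.01+dx,-.19+dy,.006)).round(0), hp(.01+dx,-.19+dy,0).round(3))
print(onz(m,400,243,.05),onz(m,413,178,.042))
```

```text
[0.578 0.105 0.297] [-0.03 -0.    0.  ] [-1.96  0.    0.38]
[0.568 0.032 0.3  ] [-0.03  1.09 -0.  ] [-2.53 -0.19 -2.  ]
[ 0.553 -0.067  0.3  ] [-0.03  1.09 -0.  ] [-3.16 -0.37 -5.28]
[ 0.553 -0.067  0.202] [-0.03  1.09 -0.  ] [ 0.05 -0.37 -5.89]
[386. 246.] [ 0.5   -0.142  0.042]
[314. 232.] [0.535 0.023 0.042]
[391. 215.] [ 0.571 -0.156  0.042]
[320. 201.] [0.605 0.008 0.042]
[ 0.50586399 -0.17294377  0.05      ] [ 0.6605313 -0.2129389  0.042    ]
```

```bash
python3 -m inch '[[0,0,0,-0.9,0,0.17,0],[0,0,0,-1.96,0,0.38,0],[0,0.4,0,-2.2,-0.1,-0.6,0],[0,0.8,0,-2.4,-0.2,-1.8,0],[0,1.09,0,-2.65,-0.4,-3,0],[0,1.09,0,-2.95,-0.6,-4.3,0],[0,1.09,0,-3.16,-0.7,-5.28,0],[0,1.09,0,-3.16,-0.7,-5.28,0]]' 60;  python3 - <<'E'
from h import *
s=arm.read_state();R0=s["tool_rot"]
p0=s["tool_pos"];print(hl(p0))
for p,r in [(hp(.02,-.19,.0934+.05),0),(hp(.02,-.19,.0934),0)]:
    R=toolrot(1,r);print(p.round(3),(Ro.from_matrix(R0.T@R).as_rotvec(degrees=True)/10).round(2),(R0.T@(p-p0)/.03).round(2))
t=arm.camera("side")[:,:,::-1];crop("pics/f_side.png",t,240,100,400,250,5)
E
```

```text
t: 6.28
tool_pos: [0.5623, -0.0708, 0.3003]
tool_rot: [[-0.0, -0.977, 0.211], [-0.0, 0.211, 0.977], [-1.0, 0.0, -0.0]]
wrist_force: [-0.8, -0.1, -1.2]
grip_width: 0.0106
[ 0.0201 -0.1921  0.2583]
[ 0.563 -0.069  0.185] [-0.05 -0.   -0.  ] [3.83 0.   0.07]
[ 0.563 -0.069  0.135] [-0.05 -0.   -0.  ] [5.5  0.   0.07]
```

View pics/f_side.png

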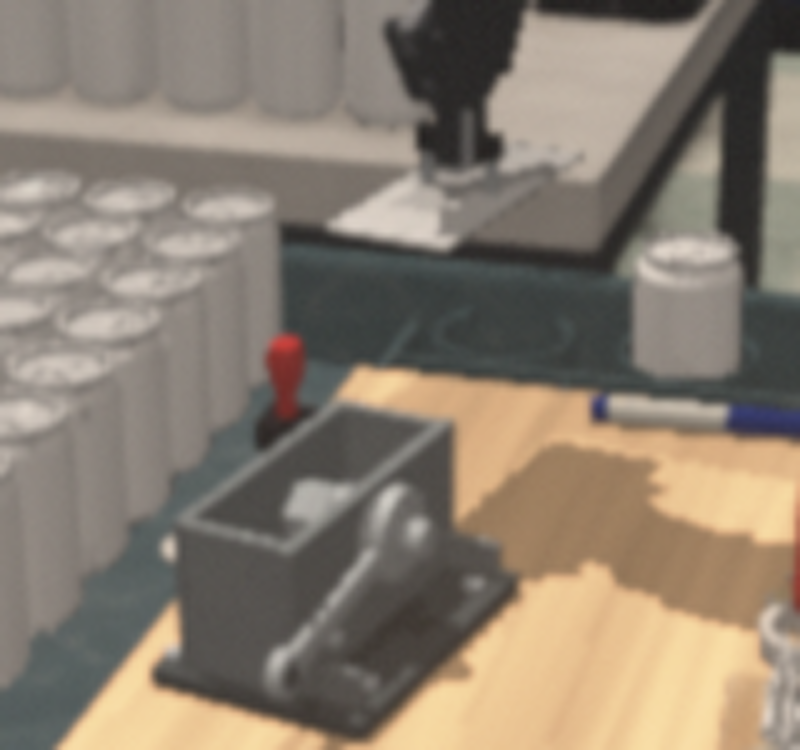

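```bash
python3 -m inch '[[0,0,0,1.2,0,0,0],[0,0,0,2.6,0,0,0],[0,0,0,3.8,0,0,0],[0,0,0,4.6,0,0,0],[0,0,0,5.1,0,0,0],[0,0,0,5.3,0,0,0],[0,0,0,5.4,0,0,0],[0,0,0,5.45,0,0,0]]' 60;  python3 - <<'E'
from h import *
t=arm.camera("side")[:,:,::-1];crop("pics/g_side.png",t,240,100,400,250,5)
E
```

```text
t: 7.32
tool_pos: [0.563, -0.0693, 0.1378]
tool_rot: [[0.002, -0.978, 0.209], [-0.0, 0.209, 0.978], [-1.0, -0.002, 0.0]]
wrist_force: [0.5, 0.3, -1.5]
grip_width: 0.0106
```

View pics/g_side.png

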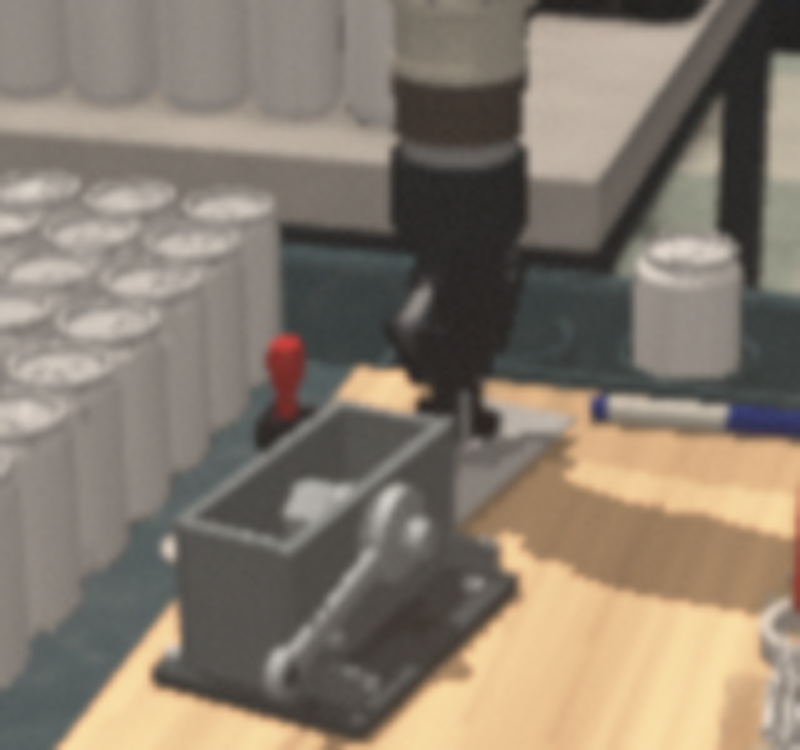

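Still 1–2 mm above; the force is still the lid's weight. I'll go down in fine steps.

```bash
python3 -m inch '[[0,0,0,0.03,0,0,0],[0,0,0,0.06,0,0,0],[0,0,0,0.06,0,0,0]]' 60; python3 -m inch '[[0,0,0,0.03,0,0,0],[0,0,0,0.06,0,0,0],[0,0,0,0.06,0,0,0]]' 60
```

```text
t: 7.75
tool_pos: [0.5626, -0.0694, 0.1355]
tool_rot: [[0.001, -0.978, 0.209], [-0.0, 0.209, 0.978], [-1.0, -0.001, -0.0]]
wrist_force: [-1.0, 0.3, 1.4]
grip_width: 0.0108
t: 8.12
tool_pos: [0.5625, -0.0694, 0.1354]
tool_rot: [[0.001, -0.978, 0.209], [-0.0, 0.209, 0.978], [-1.0, -0.002, 0.0]]
wrist_force: [-4.6, 0.4, 10.2]
grip_width: 0.0105
```

```bash
python3 -m inch '[[0,0,0,-0.05,0,0,0],[0,0,0,-0.05,0,0,20],[0,0,0,-0.05,0,0,40],[0,0,0,-0.05,0,0,40],[0,0,0,-0.05,0,0,40],[0,0,0,-0.05,0,0,40],[0,0,0,-0.05,0,0,40]]' 40; 
python3 -m inch '[[0,0,0,-0.5,0,0,40],[0,0,0,-1.5,0,0,40],[0,0,0,-3,0,0,40],[0,0,0,-4.5,0,0,50],[0,0,0,-6,0,0,50],[0,0,0,-6,0,0,50]]' ;python3 - <<'E'
from h import *
t=arm.camera("top")[:,:,::-1];cv2.imwrite("pics/h_topf.png",t);crop("pics/h_top.png",t,205,160,415,260,3.8)
cv2.imwrite("pics/h_wrist.png",arm.camera("wrist")[:,:,::-1])
print(hl(arm.read_state()["tool_pos"]))
E
```

```text
t: 9.0
tool_pos: [0.5624, -0.0693, 0.1348]
tool_rot: [[-0.0, -0.978, 0.209], [0.0, 0.209, 0.978], [-1.0, 0.0, 0.0]]
wrist_force: [-0.6, -0.3, 0.2]
grip_width: 0.0397
t: 9.75
tool_pos: [0.5642, -0.0695, 0.3208]
tool_rot: [[0.011, -0.978, 0.209], [-0.001, 0.209, 0.978], [-1.0, -0.011, 0.001]]
wrist_force: [-0.3, -0.2, -0.2]
grip_width: 0.05
[ 0.02   -0.1906  0.274 ]
```

View pics/h_top.png

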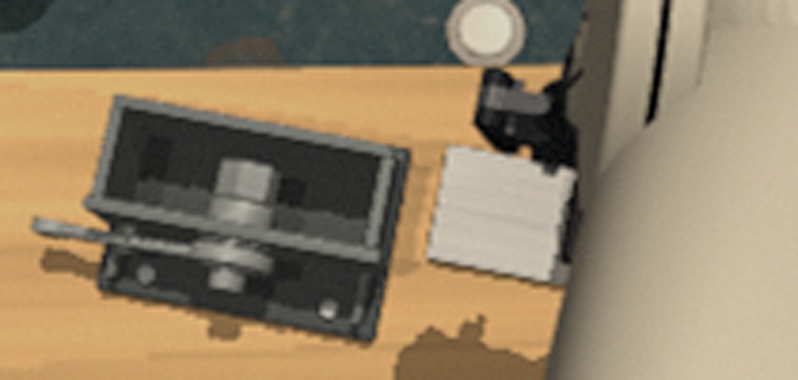

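View pics/h_wrist.png

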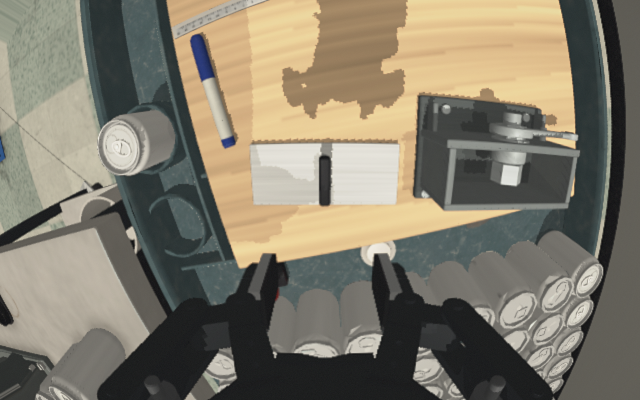

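Run:
```python
from h import *
plan(hp(.003,0,.20),toolrot(1,0))
t=cv2.imread("pics/h_topf.png");crop("pics/i_top.png",t,220,175,320,255,7.5)
```

```text
turn [-0.03  0.    0.01] shift [0.67 0.6  6.35] joints [-0.12  0.37  0.21  1.41 -0.    0.09]
```

View pics/i_top.png

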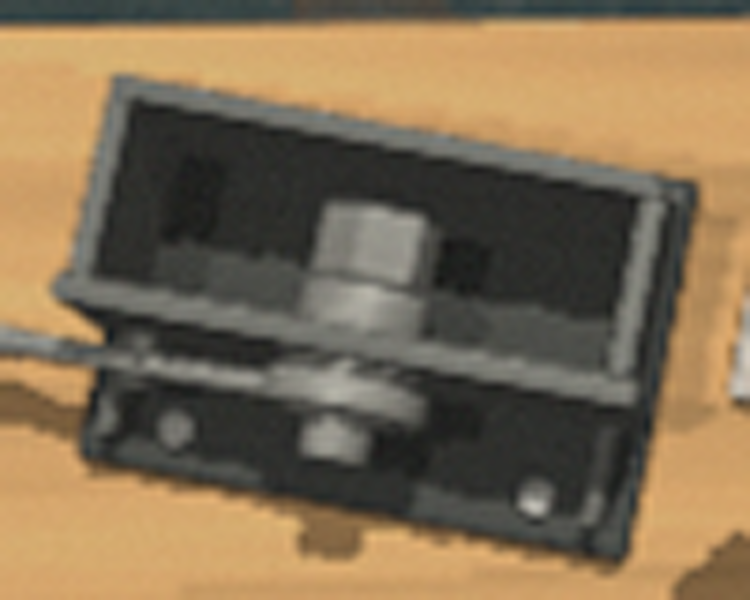

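```bash
python3 -m inch '[[0,0,0,0,0.1,1,50],[0,0,0,0,0.2,2.2,60],[0,0,0,0,0.3,3.5,60],[0,0,0,0,0.4,4.8,60],[0,0,0,0.3,0.5,5.8,60],[0,0,0,0.67,0.6,6.35,60],[0,0,0,0.67,0.6,6.35,60]]'
python3 - <<'E'
from h import *
m=arm.camera_model("top")
px=(np.array([[134,97],[645,195],[613,372],[90,275]])+.5)/7.5-.5+[220,175]
P=np.array([onz(m,u,v,.134) for u,v in px])
for p in P: print(hl(p))
print(hl(P.mean(0)))
i=arm.camera("wrist")[:,:,::-1];cv2.imwrite("pics/j_wrist.png",i);crop("pics/j_wristc.png",i,180,100,460,300,2.8)
plan(hp(.003,0,.20),toolrot(1,0))
E
```

```text
t: 10.72
tool_pos: [0.5834, 0.1213, 0.2922]
tool_rot: [[-0.005, -0.978, 0.207], [-0.001, 0.207, 0.978], [-1.0, 0.005, -0.002]]
wrist_force: [-0.4, -0.7, 0.2]
grip_width: 0.0601
[0.026 0.071 0.092]
[ 0.0262 -0.0772  0.092 ]
[-0.025  -0.0784  0.092 ]
[-0.0263  0.0715  0.092 ]
[ 0.0002 -0.0033  0.092 ]
turn [-0.03 -0.01 -0.02] shift [-0.09 -0.02  0.02] joints [ 0.2   0.44  0.26  1.4  -0.    0.41]
```

View pics/j_wristc.png

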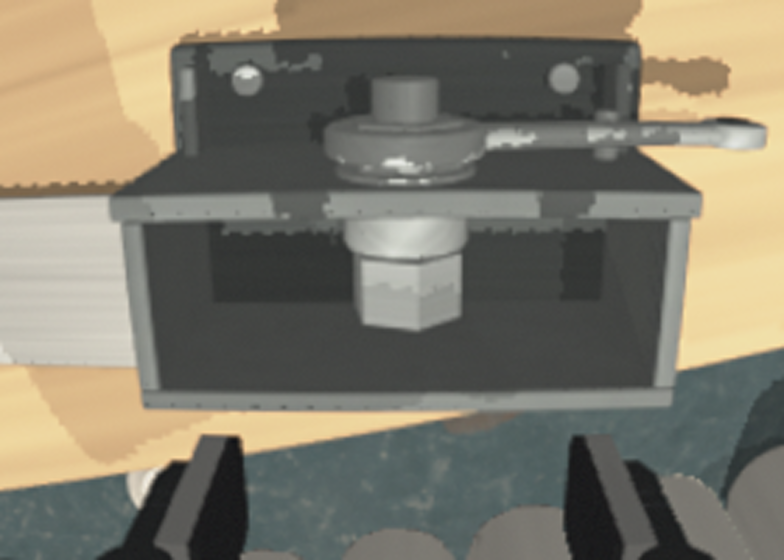

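Run:
```python
from h import *
m=arm.camera_model("wrist")
f=lambda u,v:((u+.5)/2.8-.5+180,(v+.5)/2.8-.5+100)
for u,v in [(146,217),(666,217),(158,390),(656,390)]: print(hl(wonz(m,*f(u,v),.134)))
s=arm.read_state();R0=s["tool_rot"];p0=s["tool_pos"]
for x,z in [(.004,.066+.045),(.004,.066)]:
  for r in (-.2,0):
    R=toolrot(1,r);p=hp(x,.001,z)-R[:,0]*.052
    print(x,z,r,(Ro.from_matrix(R0.T@R).as_rotvec(degrees=True)/10).round(2),(R0.T@(p-p0)/.03).round(2))
```

```text
[-0.0257 -0.0734  0.092 ]
[-0.0251  0.0731  0.092 ]
[ 0.0281 -0.0755  0.092 ]
[0.0287 0.0752 0.092 ]
0.004 0.111 -0.2 [-0.03  1.14 -0.02] [ 2.98 -0.06  0.4 ]
0.004 0.111 0 [-0.03 -0.01 -0.02] [ 2.94 -0.07  0.06]
0.004 0.066 -0.2 [-0.03  1.14 -0.02] [ 4.48 -0.07  0.4 ]
0.004 0.066 0 [-0.03 -0.01 -0.02] [ 4.44 -0.07  0.06]
```

```bash
python3 -m inch '[[0,0.4,0,0.8,-0.1,0.13,60],[0,0.8,0,1.6,-0.1,0.27,60],[0,1.14,0,2.3,-0.1,0.4,60],[0,1.14,0,2.98,-0.1,0.4,60],[0,1.14,0,2.98,-0.1,0.4,60],[0,1.14,0,3.2,-0.1,0.4,60],[0,1.14,0,3.2,-0.1,0.4,60]]' 40
python3 - <<'E'
from h import *
s=arm.read_state();R0=s["tool_rot"];p0=s["tool_pos"]
print(hl(p0+R0[:,0]*.054))
for x,z in [(.005,.066)]:
  for r in (-.2,0):
    R=toolrot(1,r);p=hp(x,.001,z)-R[:,0]*.052
    print(x,z,r,(Ro.from_matrix(R0.T@R).as_rotvec(degrees=True)/10).round(2),(R0.T@(p-p0)/.03).round(2))
i=arm.camera("wrist")[:,:,::-1];crop("pics/k_wristc.png",i,180,100,460,300,2.8)
E
```

```text
t: 11.65
tool_pos: [0.5902, 0.1313, 0.1994]
tool_rot: [[-0.041, -0.978, 0.206], [-0.193, 0.21, 0.959], [-0.98, -0.001, -0.197]]
wrist_force: [0.3, 0.0, 0.3]
grip_width: 0.0597
[0.0063 0.0008 0.1044]
0.005 0.066 -0.2 [-0.04  0.01 -0.  ] [1.32 0.05 0.26]
0.005 0.066 0 [-0.04 -1.14  0.  ] [ 1.36  0.04 -0.08]
```

View pics/k_wristc.png

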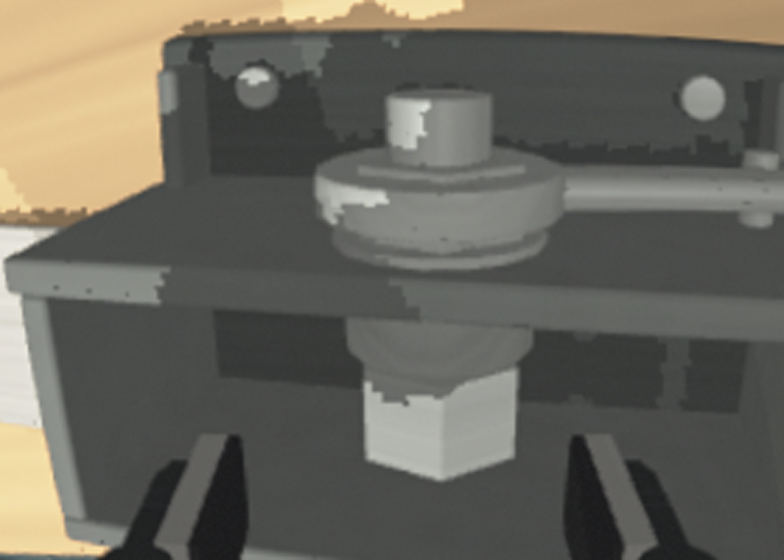

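```bash
python3 -m inch '[[0,0,0,0.3,0.02,0.06,60],[0,0,0,0.6,0.03,0.12,60],[0,0,0,0.8,0.03,0.16,60],[0,0,0,0.8,0.03,0.16,60]]' 40;
python3 -m inch '[[0,0,0,0.25,0,0.05,60],[0,0,0,0.5,0,0.1,60],[0,0,0,0.5,0,0.1,60]]' 40
python3 - <<'E'
from h import *
s=arm.read_state();R0=s["tool_rot"];p0=s["tool_pos"]
print(hl(p0+R0[:,0]*.052))
i=arm.camera("wrist")[:,:,::-1];crop("pics/l_wristc.png",i,180,100,460,300,2.8)
E
```

```text
t: 12.2
tool_pos: [0.5886, 0.1319, 0.1732]
tool_rot: [[-0.043, -0.978, 0.204], [-0.194, 0.209, 0.959], [-0.98, 0.002, -0.199]]
wrist_force: [-0.7, -0.7, 0.0]
grip_width: 0.0601
t: 12.58
tool_pos: [0.5885, 0.1319, 0.1579]
tool_rot: [[-0.043, -0.978, 0.204], [-0.194, 0.209, 0.959], [-0.98, 0.002, -0.199]]
wrist_force: [-0.5, 0.0, 0.3]
grip_width: 0.0599
[0.0044 0.0013 0.065 ]
```

View pics/l_wristc.png

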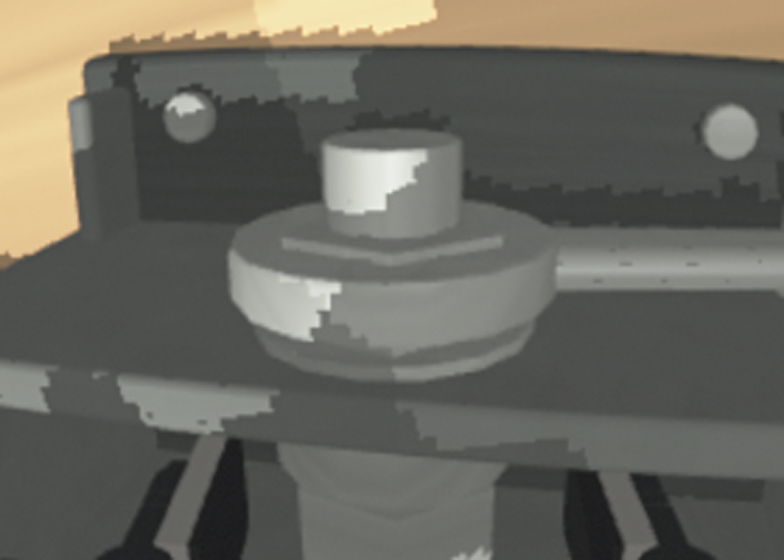

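```bash
python3 -m inch '[[0,0,0,0,0,0,40],[0,0,0,0,0,0,30],[0,0,0,0,0,0,20],[0,0,0,0,0,0,20],[0,0,0,0,0,0,20],[0,0,0,0,0,0,20]]' 50
python3 - <<'E'
from h import *
s=arm.read_state();R0=s["tool_rot"];p0=s["tool_pos"];print(s["ft_torque"])
print(hl(p0+R0[:,0]*.052))
for r in (-.1,0):
    R=toolrot(1,r)
    p=hp(.0045,.0005,.066)-R[:,0]*.053
    print(r,(Ro.from_matrix(R0.T@R).as_rotvec(degrees=True)/10).round(2),(R0.T@(p-p0)/.03).round(2))
E
```

```text
t: 13.38
tool_pos: [0.589, 0.1308, 0.1598]
tool_rot: [[-0.041, -0.978, 0.205], [-0.196, 0.209, 0.958], [-0.98, -0.001, -0.2]]
wrist_force: [-1.7, -4.1, 4.5]
grip_width: 0.0294
[-0.92056573  0.34079918  0.17733875]
[0.0052 0.0003 0.0668]
-0.1 [-0.03 -0.58 -0.  ] [ 0.    0.02 -0.17]
0 [-0.03 -1.15  0.  ] [ 0.03  0.02 -0.34]
```

```bash
python3 -m inch '[[0,-0.25,0,0,0,-0.07,20],[0,-0.5,0,0,0,-0.14,20],[0,-0.75,0,0.01,0,-0.22,20],[0,-1,0,0.02,0,-0.29,20],[0,-1.15,0,0.03,0,-0.34,20],[0,-1.15,0,0.03,0,-0.34,20],[0,-1.15,0,0.03,0,-0.34,20],[0,-1.15,0,0.03,0,-0.34,20]]' 50
python3 - <<'E'
from h import *
s=arm.read_state();R0=s["tool_rot"];p0=s["tool_pos"];print(s["ft_torque"],s["qd"].round(3))
print(hl(p0+R0[:,0]*.052))
i=arm.camera("wrist")[:,:,::-1];cv2.imwrite("pics/m_wrist.png",i)
i=arm.camera("side")[:,:,::-1];crop("pics/m_side.png",i,260,160,360,250,6)
t=arm.camera("top")[:,:,::-1];crop("pics/m_top.png",t,205,150,415,260,3.8)
E
```

```text
t: 14.38
tool_pos: [0.5868, 0.1206, 0.1609]
tool_rot: [[0.0, -0.978, 0.21], [-0.002, 0.21, 0.978], [-1.0, -0.001, -0.002]]
wrist_force: [-2.8, -7.5, 5.9]
grip_width: 0.029
[-1.40758275  0.55889961  0.21145082] [ 0.001  0.001 -0.001 -0.002  0.001 -0.001]
[0.0052 0.0001 0.0669]
```

View pics/m_wrist.png

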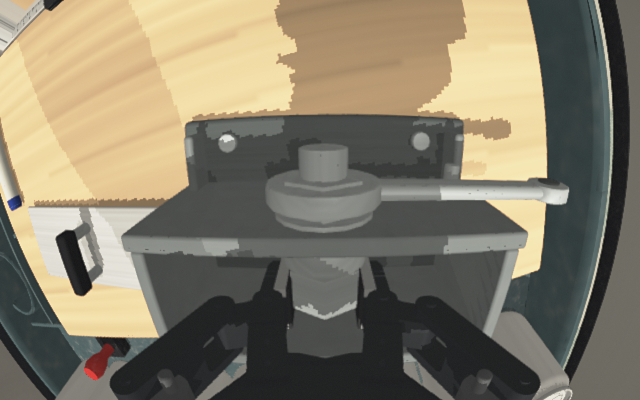

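View pics/m_side.png

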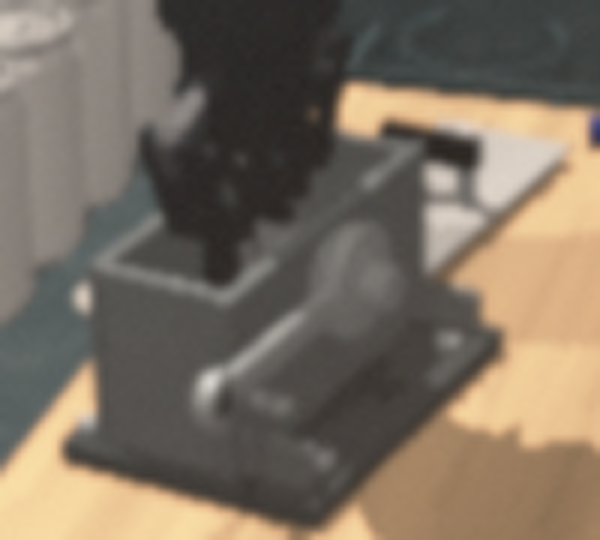

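View pics/m_top.png

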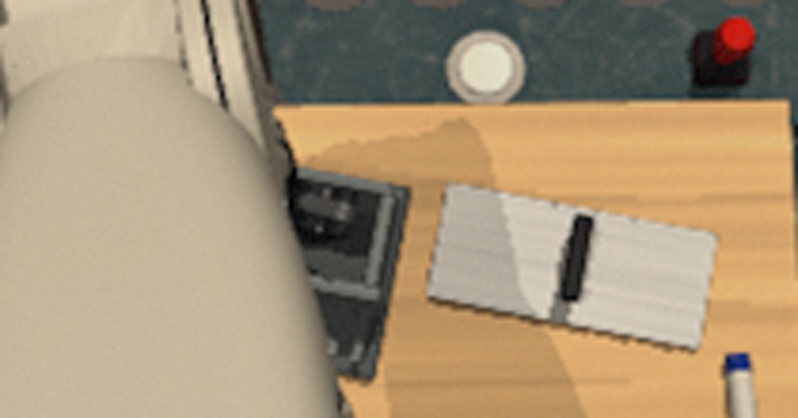

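Run:
```python
from h import *
s=arm.camera_model("side")
for th in(-.2,-.1,-.05,0,.05,.1):
    p=hp(-.044,.112*np.cos(th),.066+.112*np.sin(th)); q=proj(s,p); print(th,((q-[260,160]+.5)*6-.5).round(0))
```

```text
-0.2 [221. 450.]
-0.1 [218. 426.]
-0.05 [217. 414.]
0 [216. 401.]
0.05 [216. 388.]
0.1 [216. 374.]
```

```bash
python3 -m inch '[[0,0,0,0,0,0,20],[0,0,0,0,0,0,20],[0,0,0,0,0,0,20],[0,0,0,0,0,0,20]]' 50
python3 - <<'E'
from h import *
arm.job_done()
E
```

```text
t: 15.02
tool_pos: [0.5868, 0.1205, 0.1609]
tool_rot: [[0.0, -0.978, 0.21], [-0.002, 0.21, 0.978], [-1.0, -0.001, -0.002]]
wrist_force: [-3.0, -6.7, 6.0]
grip_width: 0.0291
the job is handed in; nothing more can be done
```

I carried out every step and handed the job in at about 15 s of the 64 s allowed. `arm.job_done()` reports no verdict, so I can't say whether it was judged a pass.

**Lid:** I gripped it by the handle, tipped it about 11° with its right end still at the rim, and lifted it off. I laid it on the board about 190 mm to the right of the housing, touching down with about 10 N, and let go. The last top and side pictures show it flat and handle up, and the stamp and steel cap look to be where they stood.

**Bolt head:** I reached into the gap tilted to match the drooping head, gripped it at 50 N and turned it back by 0.2 rad.
- **Grip:** the fingers stopped at 29 mm on the 30 mm head. The grasp point is about 5 mm from the head's centre.
- **Level:** the tool ended upright within about 0.002 rad. The side picture puts the spanner's free end at about +0.01 rad from level.
- **Stillness and force:** the arm was still, with a steady wrist force of about 9 N. Nothing was seen near the spanner.

**What disagreed:** the cameras differed by 3 to 5 mm on the housing's position along its y axis. I used a value in between, and closing the fingers on the handle agreed with it.

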